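# Unstack the beaker covers and close each clean beaker with its own

## Robot

A 6-joint arm with a two-finger parallel gripper is mounted at the origin on a cart in front of the work surface, level with it; the furniture and walls round the work are solid. World frame = base frame: x ahead of the robot, y to its left, z up, the work surface at z = 0. Lengths are in mm, angles in rad, forces in N, time in s.
With the tool pointing down it reaches from about 275 to 825 mm from the base axis. Payload 4.9 kg.
Tool frame: the origin (TCP) lies midway between the tips of the shut fingers; the grasp point (between the pads) lies 19 mm behind it; z points along the fingers, y is the line along which they close (so a half turn about z gives the same grasp; the last joint's range is limited). The gripper opens to 85 mm and grips with 20 to 120 N. Pads are 22 mm wide; open, the fingers measure 114 mm over their backs; the gripper's body (76 mm by 85 mm) begins 54 mm behind the grasp point. The pads swing forward as they close: fully open they stand 13 mm farther back than shut.
Start: joints at [1.101, 0.326, -0.193, 1.052, 0, 1.437], TCP at [181.234, 519.3, 231.281] pointing down, gripper open.
Joint ranges: [-2.65, 2.65], [-0.97, 1.79], [-1.3, 1.35], [-1.93, 2.1], [-1.47, 1.37], [-3.14, 3.14]. Speed limits (rad/s): [2.57, 2.57, 3.14, 3.14, 3.14, 3.14].

## Interface

Orientations are given as a unit quaternion [x, y, z, w].
In Python, from station import monitor, capture, camera_model, job gives the robot as it stands.
- The arm moves only by the shell command python3 -m pendant 'ROWS'. ROWS is JSON, a list of rows, each an object with "gripper": the closure in counts, from 0 (fully open) to 255 (shut); "travel": the shift along the tool's x, y, z in mm, a list of three; "yaw": the turn about the tool's z in rad. A call has 1 to 5 rows; each row is the pose to reach, as a shift and turn from the pose commanded when the call began, along the tool's axes at that moment; what a row does not reach only later rows make up. A row lasts 1/12 s, in which the tool goes at most 41.7 mm and 7.16 degrees, less where a joint would pass 70% of its speed; a pose out of reach is approached as far as the arm can. A call with a gripper value outside its range is refused whole. The fingers move at their own pace and stop on an object; the grip force is fixed at half the most. Time passes only in rows, so rows that repeat a pose let the fingers close. It gives the time, the measured TCP pose, the force, the opening and the grip force at its end, in the units of the state.
- monitor.get_obs(): the state, without advancing time (a new reading comes with each control period).
- capture(name): name is "side" or "top" or "wrist"; returns the picture (400x640x3 uint8, red, green, blue); there is no depth.
- camera_model(name): a dict with "fovy" (degrees; the focal length in pixels is half the picture's height over the tangent of half this angle, whatever the lens; pixels are square), "cx", "cy" (the principal point, pixels), "extrinsics" (4x4, takes a point from camera to world coordinates). Camera axes: x right, y up, looking along -z (the intrinsics and any distortion apply to the point x, -y, -z); pixel columns grow to the right and rows downward; lengths in mm; the calibration is good to about 2 mm. The wrist camera is an equidistant fisheye: a pixel r from the principal point sees the ray r / f radians off the axis. A picture is of the moment at which its call begins: read the wrist's pose just before it. camera_model takes no time and is no camera call; for the wrist camera it gives the pose at the moment of the call.
- job.hand_in(): hands the job in; it is judged then, once.
The state is a dict: "t": time; "joint_pos": joint angles; "qvel": joint speeds; "joint_efforts": joint torques, N m; "tool_pos": TCP position; "tcp_rot": TCP orientation; "force": force on the tool from outside, world axes, zero at the start; "moment": the same for the moment, N m; "width": finger opening in mm; "gripper_force": force on a finger pad.
Only numpy, scipy, OpenCV 4.12 (cv2) and the standard library are available. Lean on these libraries where they do the work, as an engineer would, in place of code of your own. Each camera call takes 0.05 s, during which the arm holds its last target. There are 200 camera calls.

## Task

The four clean beakers, each with its stir bar, have to be kept free of dust. Take the stack of white covers on the steel dish apart and put on each beaker the cover that fits its mouth, plug down into the mouth and the plate lying level on the rim. Leave the beakers standing where they are and do not tip any over.

Things in the scene. Friction and masses are not known exactly. Their poses are not given: they have to be found in the camera images.
- beaker_30: the smallest of the four open clear glass beakers, loose, standing upright on the bench: outer diameter 30 mm, wall 1.5 mm (mouth 27 mm), height 50 mm, small spout, a white stir bar inside. Origin: centre of its underside; z up its axis, so its rim is 50 mm above the origin
- beaker_40: the second smallest of the four open clear glass beakers, loose, standing upright on the bench: outer diameter 40 mm, wall 1.5 mm (mouth 37 mm), height 60 mm, small spout, a white stir bar inside. Origin: centre of its underside; z up its axis, so its rim is 60 mm above the origin
- beaker_50: the second largest of the four open clear glass beakers, loose, standing upright on the bench: outer diameter 50 mm, wall 1.5 mm (mouth 47 mm), height 70 mm, small spout, a white stir bar inside. Origin: centre of its underside; z up its axis, so its rim is 70 mm above the origin
- beaker_60: the largest of the four open clear glass beakers, loose, standing upright on the bench: outer diameter 60 mm, wall 1.5 mm (mouth 57 mm), height 80 mm, small spout, a white stir bar inside. Origin: centre of its underside; z up its axis, so its rim is 80 mm above the origin
- cover_68: loose white PTFE beaker cover, at the start lowest in the stack: a round plate 68 mm wide, 9 mm thick, thin dark groove near its edge, with a tapered plug 10 mm deep under it (plug diameter 54 mm under the plate, 38 mm at its bottom). It fits the beaker of 60 mm outer diameter, plug in the mouth, plate on the rim. Origin: centre of the plug's bottom; z up; the plate lies 10 to 19 mm above the origin, so a seated cover's origin is 10 mm below the rim
- cover_58: loose white PTFE beaker cover, at the start second from the bottom of the stack: a round plate 58 mm wide, 9 mm thick, thin dark groove near its edge, with a tapered plug 10 mm deep under it (plug diameter 44 mm under the plate, 28 mm at its bottom). It fits the beaker of 50 mm outer diameter, plug in the mouth, plate on the rim. Origin: centre of the plug's bottom; z up; the plate lies 10 to 19 mm above the origin, so a seated cover's origin is 10 mm below the rim
- cover_48: loose white PTFE beaker cover, at the start third from the bottom of the stack: a round plate 48 mm wide, 9 mm thick, thin dark groove near its edge, with a tapered plug 10 mm deep under it (plug diameter 34 mm under the plate, 18 mm at its bottom). It fits the beaker of 40 mm outer diameter, plug in the mouth, plate on the rim. Origin: centre of the plug's bottom; z up; the plate lies 10 to 19 mm above the origin, so a seated cover's origin is 10 mm below the rim
- cover_38: loose white PTFE beaker cover, at the start on top of the stack: a round plate 38 mm wide, 9 mm thick, thin dark groove near its edge, with a tapered plug 10 mm deep under it (plug diameter 24 mm under the plate, 11 mm at its bottom). It fits the beaker of 30 mm outer diameter, plug in the mouth, plate on the rim. Origin: centre of the plug's bottom; z up; the plate lies 10 to 19 mm above the origin, so a seated cover's origin is 10 mm below the rim
- dish: fixed round shallow stainless dish, 164 mm across at the rim, rim 10 mm high, floor 2 mm thick and 140 mm across, standing on the bench; the four covers are stacked on its floor, plugs down, largest at the bottom, each 19 mm above the one below. Origin: centre of its underside

How it is judged (in metres and radians):
At the end, for the whole second after the job is handed in: Every cover is seated on its own beaker: centred within 5 mm, its height within 2.5 mm of plate-on-rim, level within 0.08 rad, at rest; every beaker stands on the bench, upright within 0.05 rad, less than 30 mm from where it stood, at rest (horizontal distance between cover_38 and beaker_30 below 0.005 m and z of cover_38 in the frame of beaker_30 between 0.0375 and 0.0425 m and angle between each of cover_38, cover_48, cover_58, cover_68's own z axis and vertical below 0.08 rad and angle between each of beaker_30, beaker_40, beaker_50, beaker_60's own z axis and vertical below 0.05 rad and height (world z) of each of beaker_30, beaker_40, beaker_50, beaker_60 below 0.005 m and distance of each of beaker_30, beaker_40, beaker_50, beaker_60 from where it was at the start of the episode below 0.03 m and linear speed of each of cover_38, beaker_30, cover_48, beaker_40, cover_58, beaker_50, cover_68, beaker_60 below 0.01 m/s and horizontal distance between cover_48 and beaker_40 below 0.005 m and z of cover_48 in the frame of beaker_40 between 0.0475 and 0.0525 m and horizontal distance between cover_58 and beaker_50 below 0.005 m and z of cover_58 in the frame of beaker_50 between 0.0575 and 0.0625 m and horizontal distance between cover_68 and beaker_60 below 0.005 m and z of cover_68 in the frame of beaker_60 between 0.0675 and 0.0725 m); the robot touches nothing.
It fails at once if the 30 mm beaker is tipped over (more than 25 degrees) (angle between beaker_30's own z axis and vertical above 0.44 rad).
It fails at once if the 40 mm beaker is tipped over (more than 25 degrees) (angle between beaker_40's own z axis and vertical above 0.44 rad).
It fails at once if the 50 mm beaker is tipped over (more than 25 degrees) (angle between beaker_50's own z axis and vertical above 0.44 rad).
It fails at once if the 60 mm beaker is tipped over (more than 25 degrees) (angle between beaker_60's own z axis and vertical above 0.44 rad).
It also fails if it takes over 109 s, if anything falls off the work surface, if the arm or the gripper's body presses on something with over 40 N, if the wrist force passes 120 N, or if a joint passes its speed limit or range.

## Working session

There is one attempt and no reset: what is moved stays moved. The work goes in short steps, Python scripts to look and compute and a shell command to move; the robot and the scene stay as the last step left them, time stands still between calls to the robot, and variables do not carry over. Pictures are saved under pics/ and viewed, at most 14 in all, crops included, and the job is handed in when it is done.

```bash
ls; mkdir -p pics
python3 - <<'E'
from station import monitor, capture, camera_model
import cv2, numpy as np
np.set_printoptions(precision=4,suppress=True)
o=monitor.get_obs(); print(o)
for n in ("top","side","wrist"):
    m=camera_model(n); print(n,m)
    im=capture(n); cv2.imwrite(f"pics/{n}0.png",im[:,:,::-1])
E
```

```text
pics
{'t': 0.0, 'joint_pos': array([ 1.1008,  0.327 , -0.1936,  1.052 , -0.    ,  1.4366]), 'qvel': array([-0.002 ,  0.0007, -0.0001, -0.0003, -0.0003, -0.001 ]), 'joint_efforts': array([ -0.0003, -44.34  ,  26.2438,   0.0152,  -0.0003,   0.    ]), 'tool_pos': array([180.9819, 518.7631, 230.477 ]), 'tcp_rot': array([ 0.1671,  0.9859, -0.0008, -0.0003]), 'force': array([-0.505 ,  0.5548,  0.2097]), 'moment': array([-0.0233,  0.0112, -0.0143]), 'gripper_force': 0.0, 'width': 85.25921111606277}
top {'fovy': 42.747118854860716, 'cx': 318.2036391769152, 'cy': 198.9633724496738, 'extrinsics': array([[   0.0076,    0.9982,   -0.0599,  470.1026],
       [  -0.9999,    0.0083,    0.0117,   18.8745],
       [   0.0122,    0.0599,    0.9981, 1639.921 ],
       [   0.    ,    0.    ,    0.    ,    1.    ]])}
side {'fovy': 57.47994704149676, 'cx': 319.9372106013631, 'cy': 196.04587659903623, 'extrinsics': array([[ -0.8945,   0.215 ,  -0.3919, 174.8552],
       [ -0.4467,  -0.4631,   0.7655, 722.0845],
       [ -0.0169,   0.8598,   0.5104, 548.2878],
       [  0.    ,   0.    ,   0.    ,   1.    ]])}
wrist {'fovy': 65.70646984690485, 'cx': 320.9672060245727, 'cy': 199.39112040024932, 'extrinsics': array([[  0.3303,  -0.8977,  -0.2917, 107.1715],
       [  0.9439,   0.3138,   0.103 , 544.8232],
       [ -0.0009,  -0.3093,   0.951 , 372.9858],
       [  0.    ,   0.    ,   0.    ,   1.    ]])}
```

View pics/top0.png

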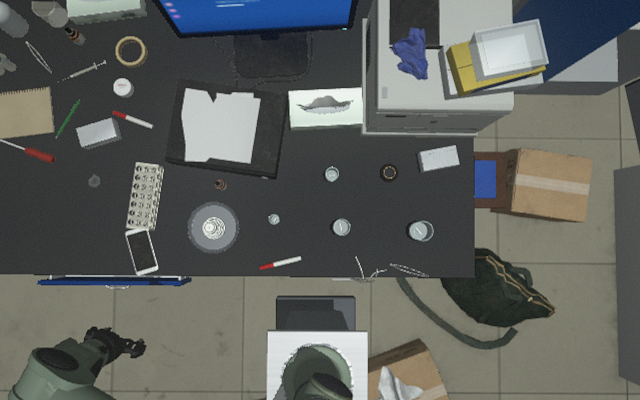

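View pics/side0.png

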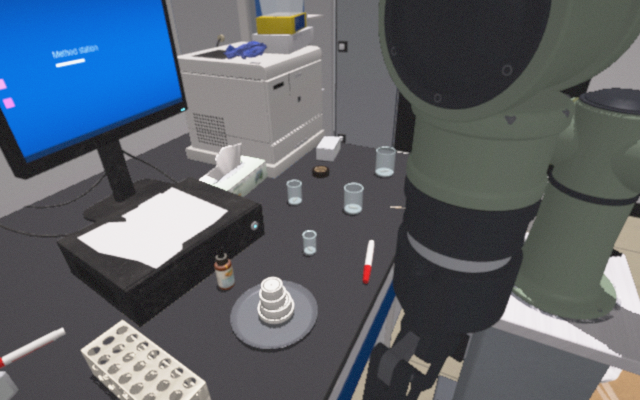

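```bash
cat > h.py <<'E'
import numpy as np, cv2
from station import monitor, capture, camera_model
from scipy.spatial.transform import Rotation as R
np.set_printoptions(precision=3,suppress=True)
def proj(P,m,fish=False):
    E=np.asarray(m["extrinsics"]); f=200/np.tan(np.radians(m["fovy"])/2)
    p=(np.atleast_2d(P)-E[:3,3])@E[:3,:3]; x,y,z=p[:,0],-p[:,1],-p[:,2]
    if fish:
        r=np.hypot(x,y); th=np.arctan2(r,z); k=f*th/np.maximum(r,1e-9)
    else: k=f/z
    return np.c_[m["cx"]+k*x,m["cy"]+k*y]
def ray(u,v,m,z,fish=False):
    "world point at height z seen at pixel u,v"
    E=np.asarray(m["extrinsics"]); f=200/np.tan(np.radians(m["fovy"])/2)
    a=(np.array([u-m["cx"],v-m["cy"]]))/f
    if fish:
        t=np.hypot(*a); a=a*np.tan(t)/max(t,1e-9)
    d=E[:3,:3]@np.array([a[0],-a[1],-1]); c=E[:3,3]
    return c+d*(z-c[2])/d[2]
def circ(c,r,z,n=72):
    t=np.linspace(0,2*np.pi,n); return np.c_[c[0]+r*np.cos(t),c[1]+r*np.sin(t),np.full(n,z)]
def local(P,obs=None):
    "shift in tool axes to bring TCP to P"
    o=obs or monitor.get_obs()
    return R.from_quat(o["tcp_rot"]).inv().apply(np.asarray(P)-o["tool_pos"])
E
python3 - <<'E'
from h import *
m=camera_model("top")
for n,u,v,z in [("dish",214,227,0),("b30",274,219,25),("b40",332,174,30),("b50",341,227,35),("b60",420,231,40)]: print(n,ray(u,v,m,z))
t=cv2.imread("pics/top0.png")[150:250,180:440]; cv2.imwrite("pics/tc.png",cv2.resize(t,None,fx=3,fy=3,interpolation=3))
t=cv2.imread("pics/side0.png")[140:350,220:400]; cv2.imwrite("pics/sc.png",cv2.resize(t,None,fx=2.8,fy=2.8,interpolation=3))
E
```

```text
dish [476.038 332.048   0.   ]
b30 [502.597 138.916  25.   ]
b40 [646.342 -43.11   30.   ]
b50 [478.958 -72.168  35.   ]
b60 [ 468.317 -319.555   40.   ]
```

View pics/wrist0.png

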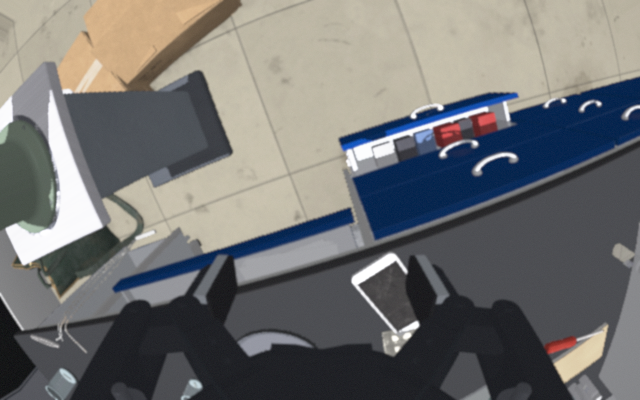

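View pics/tc.png

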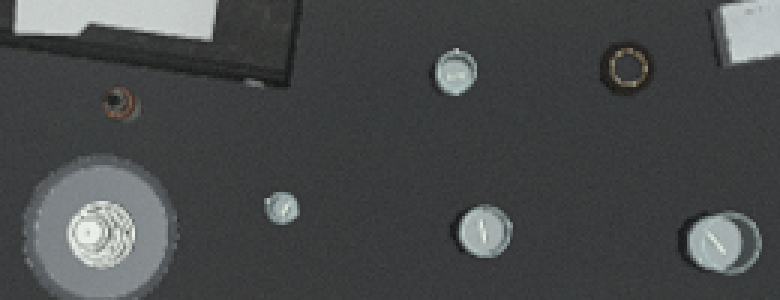

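View pics/sc.png

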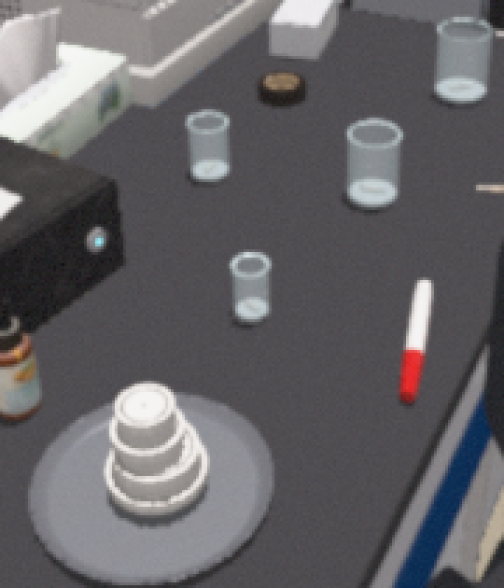

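```bash
python3 -m pendant '[{"gripper":0,"travel":[0,0,0],"yaw":-0.12},{"gripper":0,"travel":[0,0,0],"yaw":-0.24},{"gripper":0,"travel":[0,0,0],"yaw":-0.336}]'
python3 -m pendant '[{"gripper":0,"travel":[-40,-20,0],"yaw":0},{"gripper":0,"travel":[-80,-40,0],"yaw":0},{"gripper":0,"travel":[-115,-60,0],"yaw":0},{"gripper":0,"travel":[-150,-80,0],"yaw":0},{"gripper":0,"travel":[-190,-100,0],"yaw":0}]'
python3 -m pendant '[{"gripper":0,"travel":[-190,-100,0],"yaw":0},{"gripper":0,"travel":[-190,-100,0],"yaw":0},{"gripper":0,"travel":[-190,-100,0],"yaw":0},{"gripper":0,"travel":[-190,-100,0],"yaw":0},{"gripper":0,"travel":[-190,-100,0],"yaw":0}]'
python3 - <<'E'
from h import *
o=monitor.get_obs();print(o["joint_pos"],o["tool_pos"],R.from_quat(o["tcp_rot"]).as_matrix(),o["t"])
m=camera_model("wrist");cv2.imwrite("pics/w1.png",capture("wrist")[:,:,::-1])
np.save("w1.npy",m,allow_pickle=True); print(m["extrinsics"])
E
```

```text
t: 0.4
tool_pos: [181.1, 519.1, 230.9]
tcp_rot: [-0.003, 1.0, -0.0, -0.0]
force: [0.0, -0.0, 0.2]
width: 85.1
gripper_force: 0.0
t: 0.82
tool_pos: [366.5, 420.9, 231.1]
tcp_rot: [-0.0, 1.0, -0.0, -0.0]
force: [-0.3, 0.9, -0.6]
width: 85.4
gripper_force: 0.0
t: 1.23
tool_pos: [551.3, 323.8, 231.0]
tcp_rot: [0.0, 1.0, -0.0, -0.0]
force: [1.2, 1.3, -0.1]
width: 85.3
gripper_force: 0.0
[0.416 0.495 0.066 1.142 0.    0.416] [551.331 323.814 230.96 ] [[-1.     0.    -0.001]
 [ 0.     1.    -0.   ]
 [ 0.001 -0.    -1.   ]] 1.2333
[[  0.001  -0.951  -0.309 473.059]
 [  1.      0.001  -0.    323.477]
 [  0.001  -0.309   0.951 373.397]
 [  0.      0.      0.      1.   ]]
```

View pics/w1.png

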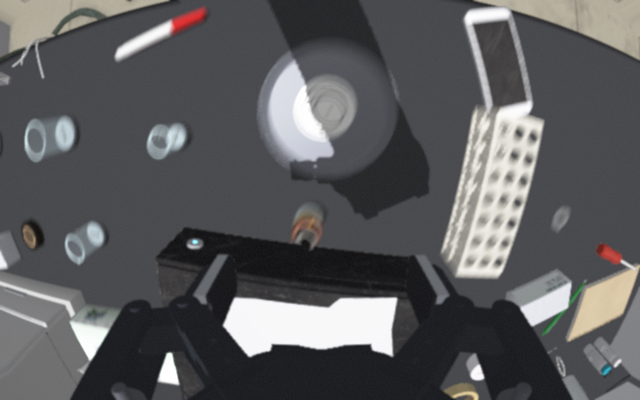

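```bash
cat > snap.py <<'E'
import sys,pickle
from h import *
n=sys.argv[1]; m=camera_model("wrist"); im=capture("wrist"); cv2.imwrite(f"pics/{n}.png",im[:,:,::-1]); pickle.dump(m,open(n+".pkl","wb"))
print(monitor.get_obs()["tool_pos"],monitor.get_obs()["t"])
E
python3 -m pendant '[{"gripper":0,"travel":[0,0,0],"yaw":0},{"gripper":0,"travel":[0,0,0],"yaw":0},{"gripper":0,"travel":[0,0,0],"yaw":0}]' | grep tool
python3 snap.py w2
python3 -m pendant '[{"gripper":0,"travel":[0,-40,0],"yaw":0},{"gripper":0,"travel":[0,-80,0],"yaw":0},{"gripper":0,"travel":[0,-120,0],"yaw":0},{"gripper":0,"travel":[0,-160,0],"yaw":0},{"gripper":0,"travel":[0,-200,0],"yaw":0}]' | grep tool
python3 -m pendant '[{"gripper":0,"travel":[0,0,0],"yaw":0},{"gripper":0,"travel":[0,0,0],"yaw":0},{"gripper":0,"travel":[0,0,0],"yaw":0}]' | grep tool
python3 snap.py w3
python3 -m pendant '[{"gripper":0,"travel":[0,-40,0],"yaw":0},{"gripper":0,"travel":[0,-80,0],"yaw":0},{"gripper":0,"travel":[0,-120,0],"yaw":0},{"gripper":0,"travel":[0,-160,0],"yaw":0},{"gripper":0,"travel":[0,-200,0],"yaw":0}]' | grep tool
python3 -m pendant '[{"gripper":0,"travel":[0,0,0],"yaw":0},{"gripper":0,"travel":[0,0,0],"yaw":0},{"gripper":0,"travel":[0,0,0],"yaw":0}]' | grep tool
python3 snap.py w4
python3 -m pendant '[{"gripper":0,"travel":[0,-40,0],"yaw":0},{"gripper":0,"travel":[0,-80,0],"yaw":0},{"gripper":0,"travel":[0,-120,0],"yaw":0},{"gripper":0,"travel":[0,-160,0],"yaw":0},{"gripper":0,"travel":[0,-200,0],"yaw":0}]' | grep tool
python3 -m pendant '[{"gripper":0,"travel":[0,0,0],"yaw":0},{"gripper":0,"travel":[0,0,0],"yaw":0},{"gripper":0,"travel":[0,0,0],"yaw":0}]' | grep tool
python3 snap.py w5
python3 - <<'E'
import cv2,numpy as np
a=[cv2.imread(f"pics/w{i}.png") for i in (2,3,4,5)]
cv2.imwrite("pics/mos.png",np.vstack([np.hstack([a[0][:260,120:520],a[1][:260,120:520]]),np.hstack([a[2][:260,120:520],a[3][:260,120:520]])]))
E
```

```text
tool_pos: [548.8, 325.6, 230.9]
[548.531 325.928 231.129] 1.5833
tool_pos: [548.6, 125.2, 231.7]
tool_pos: [549.4, 126.4, 231.7]
[549.498 126.866 231.592] 2.3
tool_pos: [550.2, -74.1, 231.4]
tool_pos: [550.1, -73.1, 231.1]
[550.056 -72.66  231.162] 3.0167
tool_pos: [550.9, -273.9, 231.4]
tool_pos: [550.4, -272.7, 231.0]
[ 550.416 -272.377  231.102] 3.7333
```

View pics/mos.png

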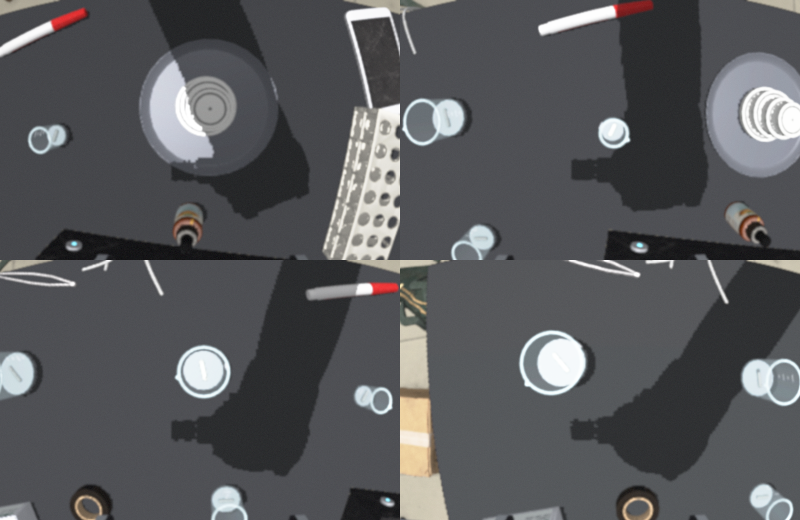

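```bash
cat > fit.py <<'E'
from h import *
import pickle
from scipy.ndimage import map_coordinates
def load(n): return cv2.cvtColor(cv2.imread(f"pics/{n}.png"),cv2.COLOR_BGR2GRAY).astype(float),pickle.load(open(n+".pkl","rb"))
def samp(g,m,c,r,z,fish):
    p=proj(circ(c,r,z),m,fish); return map_coordinates(g,[p[:,1],p[:,0]],order=1,mode="nearest")
def fit(g,m,c0,z,score,rad=14,fish=True):
    best=None
    for step,w in ((2,rad),(.5,2.5),(.1,.5)):
        G=np.arange(-w,w+1e-6,step)
        best=max(((score(lambda r:samp(g,m,(c0[0]+a,c0[1]+b),r,z,fish)),c0[0]+a,c0[1]+b) for a in G for b in G)); c0=best[1:]
    return best
ring=lambda r,w=4:(lambda s: s(r).mean()-.5*s(r-w).mean()-.5*s(r+w).mean())
edge=lambda r,d=1.5:(lambda s: np.abs(s(r+d)-s(r-d)).mean())
disc=lambda r,d=1.5:(lambda s: np.clip(s(r-d)-s(r+d),-30,60).mean())
E
python3 - <<'E'
from fit import *
B={"b30":((503,139),30,50),"b40":((646,-43),40,60),"b50":((479,-72),50,70),"b60":((468,-320),60,80)}
import itertools
for b,ns in (("b30",("w2","w3","w4")),("b40",("w4","w5","w3")),("b50",("w3","w4","w5")),("b60",("w5",))):
    c,d,h=B[b]
    for n in ns:
        g,m=load(n); print(b,n,"rim",np.array(fit(g,m,c,h,ring(d/2-.75))),"base",np.array(fit(g,m,c,1,disc(d/2))))
for n in ("w2","w3"):
    g,m=load(n)
    for d,z in ((38,78),(48,59),(58,40),(68,21)): print(n,d,np.array(fit(g,m,(476,332),z,disc(d/2),10)))
    print("dish",np.array(fit(g,m,(476,332),10,disc(82),12)))
E
```

```text
b30 w2 rim [104.001 503.5   139.8  ] base [ 54.808 503.9   138.6  ]
b30 w3 rim [111.317 503.8   139.3  ] base [ 46.536 503.1   139.   ]
b30 w4 rim [108.472 503.8   138.6  ] base [ 52.088 504.    140.9  ]
b40 w4 rim [102.026 646.7   -40.6  ] base [ 56.75 647.9  -40.1 ]
b40 w5 rim [ 96.567 647.    -41.1  ] base [ 56.514 648.4   -39.1  ]
b40 w3 rim [101.838 646.6   -40.   ] base [ 51.44 648.   -40.8 ]
b50 w3 rim [107.003 481.    -70.3  ] base [ 57.623 481.    -71.5  ]
b50 w4 rim [124.94 480.8  -71.2 ] base [ 27.797 475.    -67.8  ]
b50 w5 rim [107.561 481.2   -71.6  ] base [ 57.076 481.4   -70.3  ]
b60 w5 rim [ 121.794  471.7   -319.8  ] base [  51.46  471.   -319.1 ]
w2 38 [ 21.008 477.1   340.   ]
w2 48 [ 15.892 480.5   324.4  ]
w2 58 [ 23.926 471.9   333.   ]
w2 68 [ 48.466 474.7   330.2  ]
dish [ 28.884 476.3   334.3  ]
w3 38 [ 53.57 476.7  333.5 ]
w3 48 [ 37.575 476.4   333.9  ]
w3 58 [ 31.717 473.7   332.2  ]
w3 68 [ 38.527 474.8   330.7  ]
dish [ 41.986 476.5   334.5  ]
```

```bash
python3 -m pendant '[{"gripper":0,"travel":[8,40,0],"yaw":0},{"gripper":0,"travel":[16,80,0],"yaw":0},{"gripper":0,"travel":[20,120,0],"yaw":0},{"gripper":0,"travel":[24,160,0],"yaw":0},{"gripper":0,"travel":[24,200,0],"yaw":0}]' | grep tool
python3 -m pendant '[{"gripper":0,"travel":[8,40,0],"yaw":0},{"gripper":0,"travel":[16,80,0],"yaw":0},{"gripper":0,"travel":[20,120,0],"yaw":0},{"gripper":0,"travel":[24,160,0],"yaw":0},{"gripper":0,"travel":[24,200,0],"yaw":0}]' | grep tool
python3 -m pendant '[{"gripper":0,"travel":[8,40,10],"yaw":0},{"gripper":0,"travel":[16,80,20],"yaw":0},{"gripper":0,"travel":[20,120,40],"yaw":0},{"gripper":0,"travel":[24,160,60],"yaw":0},{"gripper":0,"travel":[26,200,80],"yaw":0}]' | grep tool
python3 -m pendant '[{"gripper":0,"travel":[0,6,0],"yaw":0},{"gripper":0,"travel":[0,6,0],"yaw":0},{"gripper":0,"travel":[0,6,0],"yaw":0},{"gripper":0,"travel":[0,6,0],"yaw":0}]' | grep tool
python3 snap.py w6
python3 - <<'E'
from fit import *
g,m=load("w6")
for d,z in ((38,78),(48,59),(58,40),(68,21)): print(d,np.array(fit(g,m,(476,332),z,disc(d/2),10)),np.array(fit(g,m,(476,332),z,edge(d/2),8)))
im=cv2.imread("pics/w6.png")
for d,z,c in ((38,78,(476.6,333.7)),(68,21,(474.8,331))): cv2.polylines(im,[np.int32(proj(circ(c,d/2,z),m,True)*8)],True,(0,0,255),1,shift=3)
cv2.imwrite("pics/w6o.png",im)
E
```

```text
tool_pos: [524.5, -70.8, 231.6]
tool_pos: [499.6, 129.1, 231.8]
tool_pos: [473.9, 319.8, 155.8]
tool_pos: [476.3, 321.9, 156.8]
[476.682 321.479 156.928] 5.3667
38 [ 23.641 470.4   336.3  ] [ 42.905 470.4   335.8  ]
48 [ 16.39 482.3  332.1 ] [ 38.883 473.4   334.3  ]
58 [ 23.023 465.7   332.1  ] [ 37.053 475.5   334.3  ]
68 [ 35.642 474.7   330.   ] [ 48.064 474.3   330.4  ]
```

View pics/w6o.png

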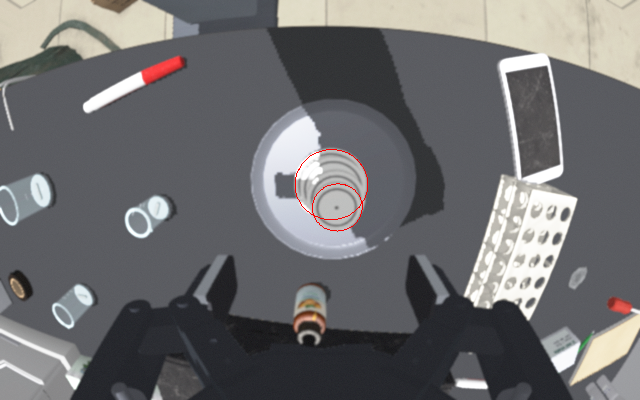

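```bash
python3 -m pendant '[{"gripper":0,"travel":[0,12,0],"yaw":0},{"gripper":0,"travel":[0,12,35],"yaw":0},{"gripper":0,"travel":[0,12,70],"yaw":0},{"gripper":0,"travel":[0,12,90],"yaw":0},{"gripper":0,"travel":[0,12,90],"yaw":0}]' | grep -E "tool|width"
python3 -m pendant '[{"gripper":0,"travel":[0,0,4],"yaw":0},{"gripper":0,"travel":[0,0,4],"yaw":0},{"gripper":0,"travel":[0,0,4],"yaw":0},{"gripper":0,"travel":[0,0,4],"yaw":0}]'
```

```text
tool_pos: [473.8, 332.2, 62.0]
width: 85.0
t: 6.12
tool_pos: [477.7, 334.7, 63.6]
tcp_rot: [0.0, 1.0, 0.001, 0.001]
force: [-0.3, -0.4, -0.5]
width: 85.8
gripper_force: 0.0
```

```bash
python3 -m pendant '[{"gripper":120,"travel":[0,0,0.5],"yaw":0},{"gripper":120,"travel":[0,0,0.5],"yaw":0},{"gripper":120,"travel":[0,0,0.5],"yaw":0},{"gripper":120,"travel":[0,0,0.5],"yaw":0},{"gripper":120,"travel":[0,0,0.5],"yaw":0}]'
python3 -m pendant '[{"gripper":255,"travel":[0,0,0],"yaw":0},{"gripper":255,"travel":[0,0,0],"yaw":0},{"gripper":255,"travel":[0,0,0],"yaw":0},{"gripper":255,"travel":[0,0,0],"yaw":0},{"gripper":255,"travel":[0,0,0],"yaw":0}]'
```

```text
t: 6.53
tool_pos: [476.4, 334.2, 61.5]
tcp_rot: [-0.0, 1.0, 0.0, 0.0]
force: [-0.4, 0.8, 0.1]
width: 45.3
gripper_force: 0.0
t: 6.95
tool_pos: [476.6, 334.2, 61.7]
tcp_rot: [-0.0, 1.0, 0.0, 0.0]
force: [0.7, -0.3, 5.4]
width: 35.4
gripper_force: 59.5
```

```bash
python3 -m pendant '[{"gripper":255,"travel":[0,0,-5],"yaw":0},{"gripper":255,"travel":[0,0,-15],"yaw":0},{"gripper":255,"travel":[0,0,-40],"yaw":0},{"gripper":255,"travel":[0,0,-80],"yaw":0},{"gripper":255,"travel":[0,0,-80],"yaw":0}]'
python3 snap.py w7
python3 - <<'E'
import cv2
a=cv2.imread("pics/w7.png")[120:320,200:440];cv2.imwrite("pics/w7c.png",cv2.resize(a,None,fx=3,fy=3))
E
```

```text
t: 7.37
tool_pos: [480.0, 336.2, 148.5]
tcp_rot: [-0.0, 1.0, 0.002, 0.004]
force: [2.2, 1.1, 1.0]
width: 35.4
gripper_force: 59.9
[479.272 335.767 145.992] 7.4167
```

View pics/w7c.png

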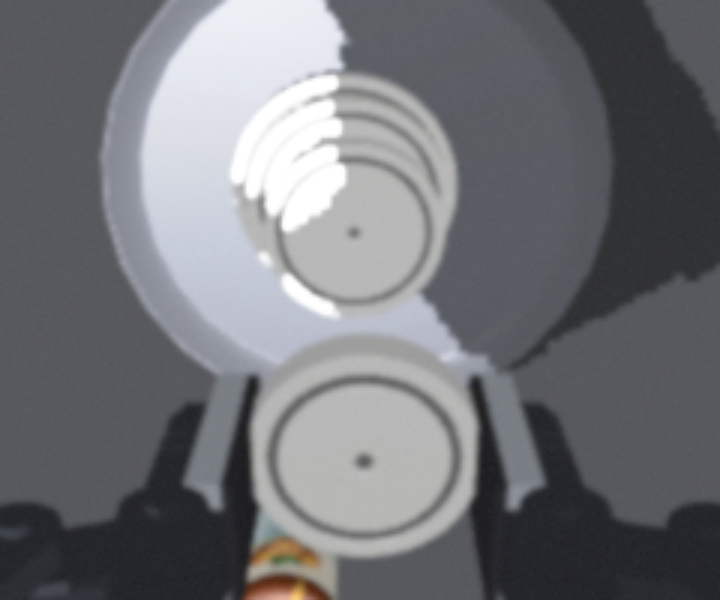

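```bash
cat > held.py <<'E'
import sys
from fit import *
n,d=sys.argv[1],float(sys.argv[2]); dz=float(sys.argv[3])
g,m=load(n); E=np.asarray(m["extrinsics"]); T=monitor.get_obs()["tool_pos"]
# tool pose derived from camera pose (fixed mount)
c=E[:3,3]+np.array([78.4,.2,-142.3]); print("tool",T,"camtool",c)
r=fit(g,m,c[:2],c[2]+dz,disc(d/2),8); print("held rel tool",np.array(r)[0],np.array(r[1:])-c[:2])
r=fit(g,m,c[:2],c[2]+dz,edge(d/2-4.3,1.5),8); print("groove",np.array(r)[0],np.array(r[1:])-c[:2])
E
python3 held.py w7 38 16.3
python3 - <<'E'
from fit import *
g,m=load("w7")
for d,z in ((48,59),(58,40),(68,21)): print(d,np.array(fit(g,m,(475,332),z,disc(d/2),8)),np.array(fit(g,m,(475,332),z,edge(d/2),8)))
E
```

```text
tool [479.272 335.767 145.992] camtool [478.773 335.283 147.884]
held rel tool 50.06833223523526 [1.1 0. ]
groove 56.55313295381901 [4.2 4.4]
48 [ 23.119 476.7   333.7  ] [ 49.431 472.7   335.   ]
58 [ 24.764 466.2   332.8  ] [ 38.789 473.    333.   ]
68 [ 29.84 474.6  330.1 ] [ 47.295 474.3   330.8  ]
```

```bash
python3 -m pendant '[{"gripper":255,"travel":[-5,-35,0],"yaw":0},{"gripper":255,"travel":[-10,-75,0],"yaw":0},{"gripper":255,"travel":[-15,-115,0],"yaw":0},{"gripper":255,"travel":[-20,-155,0],"yaw":0},{"gripper":255,"travel":[-25,-195,0],"yaw":0}]'|grep tool
python3 -m pendant '[{"gripper":255,"travel":[0,0,15],"yaw":0},{"gripper":255,"travel":[0,0,35],"yaw":0},{"gripper":255,"travel":[0,0,40],"yaw":0},{"gripper":255,"travel":[0,0,40],"yaw":0},{"gripper":255,"travel":[0,0,40],"yaw":0}]'|grep tool
python3 -m pendant '[{"gripper":255,"travel":[0,0,0],"yaw":0},{"gripper":255,"travel":[0,0,0],"yaw":0}]'|grep -E "tool|force"
```

```text
tool_pos: [500.7, 137.5, 140.9]
tool_pos: [500.9, 139.4, 101.2]
tool_pos: [502.0, 139.8, 102.2]
force: [0.8, 0.3, 0.2]
gripper_force: 60.0
```

```bash
python3 -m pendant '[{"gripper":255,"travel":[-0.5,-0.5,15],"yaw":0},{"gripper":255,"travel":[-0.5,-0.5,35],"yaw":0},{"gripper":255,"travel":[-0.5,-0.5,50],"yaw":0},{"gripper":255,"travel":[-0.5,-0.5,56],"yaw":0},{"gripper":255,"travel":[-0.5,-0.5,57],"yaw":0}]'|grep -E "tool|force"
python3 -m pendant '[{"gripper":255,"travel":[0,0,0],"yaw":0},{"gripper":255,"travel":[0,0,0],"yaw":0},{"gripper":255,"travel":[0,0,0],"yaw":0}]'|grep -E "tool|force"
```

```text
tool_pos: [501.4, 138.9, 43.8]
force: [0.2, 0.6, -0.5]
gripper_force: 60.0
tool_pos: [502.8, 138.8, 45.4]
force: [0.7, -0.6, -1.4]
gripper_force: 60.0
```

```bash
python3 -m pendant '[{"gripper":255,"travel":[0,0,2],"yaw":0},{"gripper":255,"travel":[0,0,2],"yaw":0},{"gripper":255,"travel":[0,0,2],"yaw":0}]'|grep -E "tool|force"
python3 -m pendant '[{"gripper":80,"travel":[0,0,0],"yaw":0},{"gripper":80,"travel":[0,0,0],"yaw":0},{"gripper":80,"travel":[0,0,0],"yaw":0},{"gripper":80,"travel":[0,0,0],"yaw":0},{"gripper":80,"travel":[0,0,0],"yaw":0}]'|grep -E "tool|force|width"
python3 -m pendant '[{"gripper":80,"travel":[0,0,-10],"yaw":0},{"gripper":60,"travel":[0,0,-30],"yaw":0},{"gripper":0,"travel":[0,0,-65],"yaw":0},{"gripper":0,"travel":[0,0,-100],"yaw":0},{"gripper":0,"travel":[0,0,-100],"yaw":0}]'|grep -E "tool|force|width"
python3 snap.py w8
python3 - <<'E'
import cv2
a=cv2.imread("pics/w8.png")[100:300,200:440];cv2.imwrite("pics/w8c.png",cv2.resize(a,None,fx=3,fy=3))
from fit import *
g,m=load("w8"); print(fit(g,m,(503.7,139.2),59,disc(19),8),fit(g,m,(503.7,139.2),1,disc(15),8))
E
```

```text
tool_pos: [502.6, 138.8, 42.9]
force: [0.6, 1.0, 1.2]
gripper_force: 60.1
tool_pos: [501.8, 138.6, 42.3]
force: [-0.5, -0.3, -0.5]
width: 58.7
gripper_force: 0.0
tool_pos: [506.1, 139.3, 149.3]
force: [1.5, 0.1, 0.7]
width: 85.3
gripper_force: 0.0
[505.053 139.038 146.735] 10.2167
(np.float64(52.65613521341873), np.float64(503.0), np.float64(137.79999999999998)) (np.float64(32.74346614891773), np.float64(503.8), np.float64(139.89999999999998))
```

View pics/w8c.png

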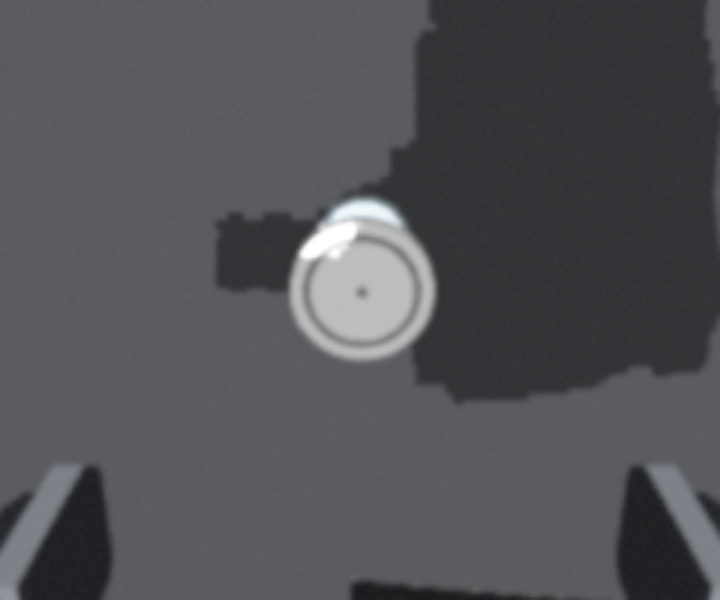

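```bash
python3 -m pendant '[{"gripper":0,"travel":[5,40,0],"yaw":0},{"gripper":0,"travel":[10,80,0],"yaw":0},{"gripper":0,"travel":[15,120,0],"yaw":0},{"gripper":0,"travel":[20,160,0],"yaw":0},{"gripper":0,"travel":[26,195,0],"yaw":0}]'|grep tool
python3 -m pendant '[{"gripper":0,"travel":[0,0,35],"yaw":0},{"gripper":0,"travel":[0,0,60],"yaw":0},{"gripper":0,"travel":[0,0,60],"yaw":0},{"gripper":0,"travel":[0,0,60],"yaw":0},{"gripper":0,"travel":[0,0,60],"yaw":0}]'|grep tool
python3 snap.py w9
python3 - <<'E'
from fit import *
g,m=load("w9")
for d,z in ((48,59),(58,40),(68,21)): print(d,np.array(fit(g,m,(475,332),z,disc(d/2),8)),np.array(fit(g,m,(475,332),z,edge(d/2),8)))
E
```

```text
tool_pos: [475.0, 335.6, 141.9]
tool_pos: [476.3, 333.4, 83.1]
[476.968 333.659  83.794] 11.1
48 [ 23.577 476.7   333.9  ] [ 48.043 473.1   334.7  ]
58 [ 21.987 473.8   332.1  ] [ 42.318 476.2   333.7  ]
68 [ 36.051 474.2   331.3  ] [ 53.709 474.2   330.8  ]
```

Aligned; descend 42 mm and grasp.

```bash
python3 -m pendant '[{"gripper":0,"travel":[0.5,0,15],"yaw":0},{"gripper":40,"travel":[0.5,0,30],"yaw":0},{"gripper":60,"travel":[0.5,0,41],"yaw":0},{"gripper":60,"travel":[0.5,0,42],"yaw":0},{"gripper":60,"travel":[0.5,0,42],"yaw":0}]'|grep -E "tool|force|width"
python3 -m pendant '[{"gripper":80,"travel":[0,0,0],"yaw":0},{"gripper":80,"travel":[0,0,0],"yaw":0},{"gripper":80,"travel":[0,0,0],"yaw":0}]'|grep -E "tool|force|width"
```

```text
tool_pos: [475.6, 333.3, 40.6]
force: [0.3, -0.4, -0.2]
width: 65.2
gripper_force: 0.0
tool_pos: [476.1, 333.9, 41.3]
force: [0.7, 0.4, -0.3]
width: 58.6
gripper_force: 0.0
```

```bash
python3 -m pendant '[{"gripper":255,"travel":[0,0,-0.5],"yaw":0},{"gripper":255,"travel":[0,0,-0.5],"yaw":0},{"gripper":255,"travel":[0,0,-0.5],"yaw":0},{"gripper":255,"travel":[0,0,-0.5],"yaw":0},{"gripper":255,"travel":[0,0,-0.5],"yaw":0}]'|grep -E "tool|force|width"
python3 -m pendant '[{"gripper":255,"travel":[0,0,-5],"yaw":0},{"gripper":255,"travel":[0,0,-20],"yaw":0},{"gripper":255,"travel":[0,0,-55],"yaw":0},{"gripper":255,"travel":[0,0,-95],"yaw":0},{"gripper":255,"travel":[0,0,-105],"yaw":0}]'|grep -E "tool|force|width"
python3 -m pendant '[{"gripper":255,"travel":[0,0,0],"yaw":0},{"gripper":255,"travel":[0,0,0],"yaw":0}]'|grep -E "tool|force|width"
python3 snap.py w10
python3 held.py w10 48 17.7
```

```text
tool_pos: [475.9, 333.9, 42.0]
force: [-1.9, -0.9, 5.7]
width: 45.9
gripper_force: 60.4
tool_pos: [478.1, 335.2, 151.9]
force: [1.6, -0.0, 0.6]
width: 45.2
gripper_force: 61.5
tool_pos: [475.7, 333.8, 146.4]
force: [0.4, 0.2, -0.6]
width: 45.5
gripper_force: 61.5
[474.782 333.297 145.055] 12.8167
tool [474.782 333.297 145.055] camtool [475.555 333.517 146.38 ]
held rel tool 50.0928028342767 [-0.2  0.3]
groove 54.98120607956477 [3.1 3.2]
```

```bash
python3 -m pendant '[{"gripper":255,"travel":[-16,-35,0],"yaw":0},{"gripper":255,"travel":[-32,-70,0],"yaw":0},{"gripper":255,"travel":[-48,-105,0],"yaw":0},{"gripper":255,"travel":[-64,-140,0],"yaw":0},{"gripper":255,"travel":[-80,-175,0],"yaw":0}]'|grep tool
python3 -m pendant '[{"gripper":255,"travel":[-16,-35,0],"yaw":0},{"gripper":255,"travel":[-32,-70,0],"yaw":0},{"gripper":255,"travel":[-48,-105,0],"yaw":0},{"gripper":255,"travel":[-64,-140,0],"yaw":0},{"gripper":255,"travel":[-80,-175,0],"yaw":0}]'|grep tool
python3 -m pendant '[{"gripper":255,"travel":[-7,-15,0],"yaw":0},{"gripper":255,"travel":[-11,-24,15],"yaw":0},{"gripper":255,"travel":[-11,-24,30],"yaw":0},{"gripper":255,"travel":[-11,-24,30],"yaw":0},{"gripper":255,"travel":[-11,-24,30],"yaw":0}]'|grep tool
python3 -m pendant '[{"gripper":255,"travel":[0,0,0],"yaw":0},{"gripper":255,"travel":[0,0,0],"yaw":0}]'|grep -E "tool|width"
```

```text
tool_pos: [554.3, 156.9, 143.5]
tool_pos: [634.4, -18.0, 143.2]
tool_pos: [644.3, -39.7, 113.3]
tool_pos: [646.6, -39.7, 116.3]
width: 45.6
```

```bash
python3 -m pendant '[{"gripper":255,"travel":[0,-1,20],"yaw":0},{"gripper":255,"travel":[0,-1,40],"yaw":0},{"gripper":255,"travel":[0,-1,54],"yaw":0},{"gripper":255,"travel":[0,-1,60],"yaw":0},{"gripper":255,"travel":[0,-1,60],"yaw":0}]'|grep -E "tool|force"
python3 -m pendant '[{"gripper":255,"travel":[0,0,0],"yaw":0},{"gripper":255,"travel":[0,0,0],"yaw":0},{"gripper":255,"travel":[0,0,0],"yaw":0}]'|grep -E "tool|force"
```

```text
tool_pos: [645.6, -40.7, 55.0]
force: [-0.4, -1.0, -0.7]
gripper_force: 61.6
tool_pos: [647.6, -41.4, 57.3]
force: [-0.6, 0.8, -0.4]
gripper_force: 61.6
```

```bash
python3 -m pendant '[{"gripper":255,"travel":[0,0,3],"yaw":0},{"gripper":255,"travel":[0,0,4.5],"yaw":0},{"gripper":255,"travel":[0,0,4.5],"yaw":0},{"gripper":255,"travel":[0,0,4.5],"yaw":0}]'|grep -E "tool|force"
python3 -m pendant '[{"gripper":60,"travel":[0,0,4.5],"yaw":0},{"gripper":50,"travel":[0,0,0],"yaw":0},{"gripper":50,"travel":[0,0,0],"yaw":0},{"gripper":50,"travel":[0,0,0],"yaw":0},{"gripper":50,"travel":[0,0,0],"yaw":0}]'|grep -E "tool|force|width"
python3 -m pendant '[{"gripper":50,"travel":[0,0,-10],"yaw":0},{"gripper":30,"travel":[0,0,-30],"yaw":0},{"gripper":0,"travel":[0,0,-65],"yaw":0},{"gripper":0,"travel":[0,0,-90],"yaw":0},{"gripper":0,"travel":[0,0,-90],"yaw":0}]'|grep -E "tool|force|width"
python3 snap.py w11
python3 - <<'E'
import cv2
a=cv2.imread("pics/w11.png")[100:300,200:440];cv2.imwrite("pics/w11c.png",cv2.resize(a,None,fx=3,fy=3))
from fit import *
g,m=load("w11"); print(fit(g,m,(647,-41),69,disc(24),8),fit(g,m,(647,-41),1,disc(20),8))
E
```

```text
tool_pos: [647.0, -41.3, 52.0]
force: [-1.0, 0.3, 4.1]
gripper_force: 61.9
tool_pos: [646.5, -41.4, 51.3]
force: [-0.7, -0.1, 0.1]
width: 68.9
gripper_force: 0.0
tool_pos: [650.3, -42.0, 148.4]
force: [1.4, -0.8, 0.7]
width: 85.4
gripper_force: 0.0
[649.135 -41.801 145.765] 16.1167
(np.float64(53.68270959778403), np.float64(647.9), np.float64(-41.4)) (np.float64(31.580487931863033), np.float64(648.0), np.float64(-39.4))
```

View pics/w11c.png

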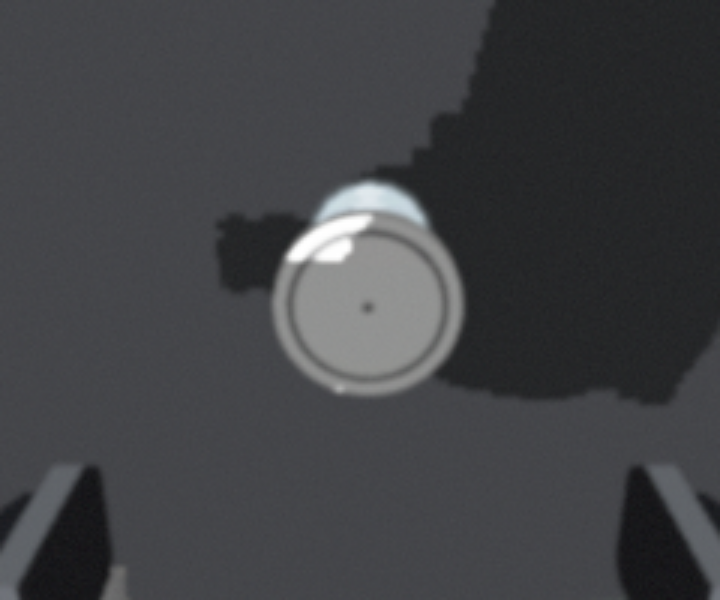

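```bash
python3 -m pendant '[{"gripper":0,"travel":[16,35,0],"yaw":0},{"gripper":0,"travel":[32,70,0],"yaw":0},{"gripper":0,"travel":[48,105,0],"yaw":0},{"gripper":0,"travel":[64,140,0],"yaw":0},{"gripper":0,"travel":[80,175,0],"yaw":0}]'|grep tool
python3 -m pendant '[{"gripper":0,"travel":[16,35,0],"yaw":0},{"gripper":0,"travel":[32,70,0],"yaw":0},{"gripper":0,"travel":[48,105,0],"yaw":0},{"gripper":0,"travel":[64,140,0],"yaw":0},{"gripper":0,"travel":[80,175,0],"yaw":0}]'|grep tool
python3 -m pendant '[{"gripper":0,"travel":[7,15,15],"yaw":0},{"gripper":0,"travel":[13,23,45],"yaw":0},{"gripper":0,"travel":[13,23,75],"yaw":0},{"gripper":0,"travel":[13,23,80],"yaw":0},{"gripper":0,"travel":[13,23,80],"yaw":0}]'|grep tool
python3 -m pendant '[{"gripper":0,"travel":[0,0,0],"yaw":0},{"gripper":0,"travel":[0,0,0],"yaw":0}]'|grep -E "tool|width"
python3 snap.py w12
python3 - <<'E'
from fit import *
g,m=load("w12")
for d,z in ((58,40),(68,21)): print(d,np.array(fit(g,m,(475,332),z,disc(d/2),8)),np.array(fit(g,m,(475,332),z,edge(d/2),8)))
E
```

```text
tool_pos: [564.8, 134.8, 140.7]
tool_pos: [484.8, 309.9, 140.8]
tool_pos: [470.9, 330.4, 59.0]
tool_pos: [474.8, 331.8, 62.9]
width: 85.7
[475.006 331.826  63.114] 17.5833
58 [ 29.269 473.5   332.3  ] [ 54.961 470.    333.4  ]
68 [ 41.075 473.1   331.2  ] [ 66.132 473.6   330.6  ]
```

```bash
python3 -m pendant '[{"gripper":0,"travel":[1,0.5,15],"yaw":0},{"gripper":20,"travel":[1,0.5,30],"yaw":0},{"gripper":40,"travel":[1,0.5,39],"yaw":0},{"gripper":45,"travel":[1,0.5,41],"yaw":0},{"gripper":45,"travel":[1,0.5,41],"yaw":0}]'|grep -E "tool|force|width"
python3 -m pendant '[{"gripper":50,"travel":[0,0,0],"yaw":0},{"gripper":50,"travel":[0,0,0],"yaw":0},{"gripper":50,"travel":[0,0,0],"yaw":0}]'|grep -E "tool|force|width"
```

```text
tool_pos: [472.5, 331.9, 20.5]
force: [0.2, 0.1, 0.1]
width: 70.2
gripper_force: 0.0
tool_pos: [473.0, 332.4, 21.2]
force: [-0.6, 0.2, 0.0]
width: 68.9
gripper_force: 0.0
```

```bash
python3 -m pendant '[{"gripper":255,"travel":[-0.5,0,0],"yaw":0},{"gripper":255,"travel":[-0.5,0,0],"yaw":0},{"gripper":255,"travel":[-0.5,0,0],"yaw":0},{"gripper":255,"travel":[-0.5,0,0],"yaw":0},{"gripper":255,"travel":[-0.5,0,0],"yaw":0}]'|grep -E "tool|force|width"
python3 -m pendant '[{"gripper":255,"travel":[0,0,-5],"yaw":0},{"gripper":255,"travel":[0,0,-20],"yaw":0},{"gripper":255,"travel":[0,0,-55],"yaw":0},{"gripper":255,"travel":[0,0,-95],"yaw":0},{"gripper":255,"travel":[0,0,-125],"yaw":0}]'|grep -E "tool|force|width"
python3 -m pendant '[{"gripper":255,"travel":[0,0,0],"yaw":0},{"gripper":255,"travel":[0,0,0],"yaw":0},{"gripper":255,"travel":[0,0,0],"yaw":0}]'|grep -E "tool|force|width"
python3 snap.py w13
python3 held.py w13 58 18.8
python3 - <<'E'
from fit import *
g,m=load("w13")
for d,z in ((68,21),): print(d,np.array(fit(g,m,(475,332),z,disc(d/2),8)),np.array(fit(g,m,(475,332),z,edge(d/2),8)))
E
```

```text
tool_pos: [473.3, 332.3, 21.6]
force: [-1.4, -0.6, 7.5]
width: 55.1
gripper_force: 61.8
tool_pos: [473.1, 332.3, 148.0]
force: [-0.2, 1.2, -1.4]
width: 55.9
gripper_force: 63.7
tool_pos: [472.5, 331.9, 145.0]
force: [-0.1, -0.3, -1.4]
width: 55.7
gripper_force: 63.7
[471.904 331.557 144.134] 19.3833
tool [471.904 331.557 144.134] camtool [472.582 331.742 145.115]
held rel tool 52.40067741055027 [-0.7  0.3]
groove 56.7611417025943 [ 2.6 -3.7]
68 [ 38.09 473.8  330.  ] [ 51.733 473.7   330.5  ]
```

```bash
python3 -m pendant '[{"gripper":255,"travel":[-1,-38,0],"yaw":0},{"gripper":255,"travel":[-2,-76,0],"yaw":0},{"gripper":255,"travel":[-3,-114,0],"yaw":0},{"gripper":255,"travel":[-4,-152,0],"yaw":0},{"gripper":255,"travel":[-4,-190,0],"yaw":0}]'|grep tool
python3 -m pendant '[{"gripper":255,"travel":[-1,-38,0],"yaw":0},{"gripper":255,"travel":[-2,-76,0],"yaw":0},{"gripper":255,"travel":[-3,-114,0],"yaw":0},{"gripper":255,"travel":[-4,-152,0],"yaw":0},{"gripper":255,"travel":[-4,-190,0],"yaw":0}]'|grep tool
python3 -m pendant '[{"gripper":255,"travel":[-1,-15,0],"yaw":0},{"gripper":255,"travel":[-1,-23,0],"yaw":0},{"gripper":255,"travel":[-1,-23,10],"yaw":0},{"gripper":255,"travel":[-1,-23,20],"yaw":0},{"gripper":255,"travel":[-1,-23,20],"yaw":0}]'|grep tool
python3 -m pendant '[{"gripper":255,"travel":[0,0,0],"yaw":0},{"gripper":255,"travel":[0,0,0],"yaw":0},{"gripper":255,"travel":[0,0,0],"yaw":0}]'|grep -E "tool|width"
```

```text
tool_pos: [475.4, 140.4, 143.6]
tool_pos: [479.5, -49.4, 143.8]
tool_pos: [479.7, -69.0, 122.3]
tool_pos: [482.1, -70.0, 125.4]
width: 55.3
```

```bash
python3 -m pendant '[{"gripper":255,"travel":[0,-1,20],"yaw":0},{"gripper":255,"travel":[0,-1,40],"yaw":0},{"gripper":255,"travel":[0,-1,55],"yaw":0},{"gripper":255,"travel":[0,-1,61],"yaw":0},{"gripper":255,"travel":[0,-1,61],"yaw":0}]'|grep -E "tool|force"
python3 -m pendant '[{"gripper":255,"travel":[0,0,0],"yaw":0},{"gripper":255,"travel":[0,0,0],"yaw":0},{"gripper":255,"travel":[0,0,0],"yaw":0},{"gripper":255,"travel":[0,0,0],"yaw":0}]'|grep -E "tool|force"
```

```text
tool_pos: [481.1, -71.3, 63.4]
force: [-0.4, 0.8, -0.8]
gripper_force: 63.9
tool_pos: [482.7, -72.1, 65.2]
force: [-0.4, 0.1, -1.2]
gripper_force: 63.9
```

```bash
python3 -m pendant '[{"gripper":255,"travel":[1,0.5,2],"yaw":0},{"gripper":255,"travel":[1,0.5,4],"yaw":0},{"gripper":255,"travel":[1,0.5,4],"yaw":0},{"gripper":255,"travel":[1,0.5,4],"yaw":0}]'|grep -E "tool|force"
python3 -m pendant '[{"gripper":30,"travel":[0,0,0],"yaw":0},{"gripper":20,"travel":[0,0,0],"yaw":0},{"gripper":20,"travel":[0,0,0],"yaw":0},{"gripper":20,"travel":[0,0,0],"yaw":0},{"gripper":20,"travel":[0,0,0],"yaw":0}]'|grep -E "tool|force|width"
python3 -m pendant '[{"gripper":20,"travel":[0,0,-10],"yaw":0},{"gripper":10,"travel":[0,0,-30],"yaw":0},{"gripper":0,"travel":[0,0,-65],"yaw":0},{"gripper":0,"travel":[0,0,-85],"yaw":0},{"gripper":0,"travel":[0,0,-85],"yaw":0}]'|grep -E "tool|force|width"
python3 snap.py w14
python3 - <<'E'
from fit import *
g,m=load("w14"); print(fit(g,m,(481,-71),79,disc(29),8),fit(g,m,(481,-71),1,disc(25),8))
E
```

```text
tool_pos: [481.1, -71.4, 60.6]
force: [-0.3, -0.3, 3.0]
gripper_force: 64.4
tool_pos: [480.9, -71.4, 60.2]
force: [-0.9, 0.2, -0.3]
width: 78.7
gripper_force: 0.0
tool_pos: [484.0, -72.3, 150.3]
force: [1.2, -0.8, 1.6]
width: 85.4
gripper_force: 0.0
[483.025 -71.981 148.242] 22.85
(np.float64(51.873842564632895), np.float64(481.3), np.float64(-72.1)) (np.float64(30.918581902306343), np.float64(481.0), np.float64(-71.9))
```

```bash
python3 -m pendant '[{"gripper":0,"travel":[1,38,0],"yaw":0},{"gripper":0,"travel":[2,76,0],"yaw":0},{"gripper":0,"travel":[3,114,0],"yaw":0},{"gripper":0,"travel":[4,152,0],"yaw":0},{"gripper":0,"travel":[4,190,0],"yaw":0}]'|grep tool
python3 -m pendant '[{"gripper":0,"travel":[1,38,0],"yaw":0},{"gripper":0,"travel":[2,76,0],"yaw":0},{"gripper":0,"travel":[3,114,0],"yaw":0},{"gripper":0,"travel":[4,152,0],"yaw":0},{"gripper":0,"travel":[4,190,0],"yaw":0}]'|grep tool
python3 -m pendant '[{"gripper":0,"travel":[0,15,15],"yaw":0},{"gripper":0,"travel":[0,22,45],"yaw":0},{"gripper":0,"travel":[0,22,80],"yaw":0},{"gripper":0,"travel":[0,22,100],"yaw":0},{"gripper":0,"travel":[0,22,100],"yaw":0}]'|grep tool
python3 -m pendant '[{"gripper":0,"travel":[0,0,0],"yaw":0},{"gripper":0,"travel":[0,0,0],"yaw":0},{"gripper":0,"travel":[0,0,0],"yaw":0}]'|grep -E "tool|width"
python3 snap.py w15
python3 - <<'E'
from fit import *
g,m=load("w15")
for d,z in ((68,21),): print(d,np.array(fit(g,m,(475,332),z,disc(d/2),8)),np.array(fit(g,m,(475,332),z,edge(d/2),8)))
E
```

```text
tool_pos: [475.7, 120.1, 144.7]
tool_pos: [471.6, 310.2, 144.4]
tool_pos: [468.4, 328.6, 39.9]
tool_pos: [474.2, 331.1, 47.1]
width: 85.5
[474.29  331.093  47.143] 24.4
68 [ 52.885 474.1   330.2  ] [ 72.219 474.    330.4  ]
```

```bash
python3 -m pendant '[{"gripper":0,"travel":[0,-0.5,12],"yaw":0},{"gripper":0,"travel":[0,-0.5,24],"yaw":0},{"gripper":0,"travel":[0,-0.5,34],"yaw":0},{"gripper":0,"travel":[0,-0.5,40],"yaw":0},{"gripper":0,"travel":[0,-0.5,43],"yaw":0}]'|grep -E "tool|force|width"
python3 -m pendant '[{"gripper":0,"travel":[0,0,1],"yaw":0},{"gripper":0,"travel":[0,0,2],"yaw":0},{"gripper":0,"travel":[0,0,2],"yaw":0},{"gripper":0,"travel":[0,0,2],"yaw":0}]'|grep -E "tool|force|width"
```

```text
tool_pos: [472.8, 330.0, 2.0]
force: [-0.7, 0.0, -0.3]
width: 85.6
gripper_force: 0.0
tool_pos: [473.2, 330.3, 0.7]
force: [-0.0, 0.4, 0.1]
width: 85.6
gripper_force: 0.0
```

```bash
python3 -m pendant '[{"gripper":30,"travel":[-0.5,0,0],"yaw":0},{"gripper":255,"travel":[-0.5,0,0],"yaw":0},{"gripper":255,"travel":[-0.5,0,0],"yaw":0},{"gripper":255,"travel":[-0.5,0,0],"yaw":0},{"gripper":255,"travel":[-0.5,0,0],"yaw":0}]'|grep -E "tool|force|width"
python3 -m pendant '[{"gripper":255,"travel":[0,0,-5],"yaw":0},{"gripper":255,"travel":[0,0,-20],"yaw":0},{"gripper":255,"travel":[0,0,-55],"yaw":0},{"gripper":255,"travel":[0,0,-95],"yaw":0},{"gripper":255,"travel":[0,0,-130],"yaw":0}]'|grep -E "tool|force|width"
python3 -m pendant '[{"gripper":255,"travel":[0,0,-15],"yaw":0},{"gripper":255,"travel":[0,0,-15],"yaw":0},{"gripper":255,"travel":[0,0,-15],"yaw":0},{"gripper":255,"travel":[0,0,-15],"yaw":0}]'|grep -E "tool|force|width"
python3 snap.py w16
python3 held.py w16 68 20.3
```

```text
tool_pos: [473.8, 330.3, 1.3]
force: [-1.3, -1.0, 5.4]
width: 65.6
gripper_force: 65.0
tool_pos: [473.0, 329.9, 132.1]
force: [1.4, 0.8, -0.2]
width: 65.4
gripper_force: 66.8
tool_pos: [472.6, 329.7, 144.3]
force: [0.4, 0.2, -0.2]
width: 65.2
gripper_force: 66.8
[472.231 329.52  143.766] 26.3667
tool [472.231 329.52  143.766] camtool [472.831 329.602 144.526]
held rel tool 53.946855023607014 [-0.6  0. ]
groove 63.809492983977485 [ 3.6 -3.3]
```

```bash
python3 -m pendant '[{"gripper":255,"travel":[0,-38,0],"yaw":0},{"gripper":255,"travel":[0,-76,0],"yaw":0},{"gripper":255,"travel":[0,-114,0],"yaw":0},{"gripper":255,"travel":[0,-152,0],"yaw":0},{"gripper":255,"travel":[0,-190,0],"yaw":0}]'|grep tool
python3 -m pendant '[{"gripper":255,"travel":[0,-38,0],"yaw":0},{"gripper":255,"travel":[0,-76,0],"yaw":0},{"gripper":255,"travel":[0,-114,0],"yaw":0},{"gripper":255,"travel":[0,-152,0],"yaw":0},{"gripper":255,"travel":[0,-190,0],"yaw":0}]'|grep tool
python3 -m pendant '[{"gripper":255,"travel":[0,-38,0],"yaw":0},{"gripper":255,"travel":[0,-76,0],"yaw":0},{"gripper":255,"travel":[0,-114,0],"yaw":0},{"gripper":255,"travel":[0,-152,0],"yaw":0},{"gripper":255,"travel":[0,-190,0],"yaw":0}]'|grep tool
python3 -m pendant '[{"gripper":255,"travel":[0,-35,0],"yaw":0},{"gripper":255,"travel":[0,-65,0],"yaw":0},{"gripper":255,"travel":[0,-79,0],"yaw":0},{"gripper":255,"travel":[0,-79,0],"yaw":0},{"gripper":255,"travel":[0,-79,0],"yaw":0}]'|grep tool
python3 -m pendant '[{"gripper":255,"travel":[0,0,10],"yaw":0},{"gripper":255,"travel":[0,0,20],"yaw":0},{"gripper":255,"travel":[0,0,20],"yaw":0},{"gripper":255,"travel":[0,0,20],"yaw":0},{"gripper":255,"travel":[0,0,20],"yaw":0}]'|grep -E "tool|width"
```

```text
tool_pos: [471.8, 138.4, 143.6]
tool_pos: [471.9, -51.4, 143.8]
tool_pos: [472.1, -241.1, 143.6]
tool_pos: [472.6, -318.2, 143.7]
tool_pos: [473.6, -318.0, 125.2]
width: 65.5
```

```bash
python3 -m pendant '[{"gripper":255,"travel":[1,-1.5,15],"yaw":0},{"gripper":255,"travel":[1,-1.5,30],"yaw":0},{"gripper":255,"travel":[1,-1.5,42],"yaw":0},{"gripper":255,"travel":[1,-1.5,50],"yaw":0},{"gripper":255,"travel":[1,-1.5,52],"yaw":0}]'|grep -E "tool|force"
python3 -m pendant '[{"gripper":255,"travel":[0,0,0],"yaw":0},{"gripper":255,"travel":[0,0,0],"yaw":0},{"gripper":255,"travel":[0,0,0],"yaw":0},{"gripper":255,"travel":[0,0,0],"yaw":0}]'|grep -E "tool|force"
```

```text
tool_pos: [472.1, -319.7, 72.3]
force: [-0.2, -0.8, -1.2]
gripper_force: 66.9
tool_pos: [473.0, -320.8, 74.1]
force: [-0.7, 0.2, -1.1]
gripper_force: 66.9
```

```bash
python3 -m pendant '[{"gripper":255,"travel":[0.5,0.5,2],"yaw":0},{"gripper":255,"travel":[0.5,0.5,4],"yaw":0},{"gripper":255,"travel":[0.5,0.5,4],"yaw":0},{"gripper":255,"travel":[0.5,0.5,4],"yaw":0}]'|grep -E "tool|force"
python3 -m pendant '[{"gripper":10,"travel":[0,0,0],"yaw":0},{"gripper":0,"travel":[0,0,0],"yaw":0},{"gripper":0,"travel":[0,0,0],"yaw":0},{"gripper":0,"travel":[0,0,0],"yaw":0},{"gripper":0,"travel":[0,0,0],"yaw":0}]'|grep -E "tool|force|width"
python3 -m pendant '[{"gripper":0,"travel":[0,0,-10],"yaw":0},{"gripper":0,"travel":[0,0,-30],"yaw":0},{"gripper":0,"travel":[0,0,-65],"yaw":0},{"gripper":0,"travel":[0,0,-90],"yaw":0},{"gripper":0,"travel":[0,0,-90],"yaw":0}]'|grep -E "tool|force|width"
python3 -m pendant '[{"gripper":0,"travel":[-20,0,-30],"yaw":0},{"gripper":0,"travel":[-40,0,-60],"yaw":0},{"gripper":0,"travel":[-40,0,-60],"yaw":0},{"gripper":0,"travel":[-40,0,-60],"yaw":0},{"gripper":0,"travel":[-40,0,-60],"yaw":0}]'|grep -E "tool|force|width"
python3 snap.py w17
python3 - <<'E'
from fit import *
g,m=load("w17"); print(fit(g,m,(471,-320),89,disc(34),8),fit(g,m,(471,-320),1,disc(30),8))
s=capture("side")[:,:,::-1]; cv2.imwrite("pics/s2.png",s); a=cv2.resize(s[130:270,270:410],None,fx=2.8,fy=2.8,interpolation=3)
w=cv2.imread("pics/w17.png")[:,0:640]; w=cv2.resize(w,None,fx=.6,fy=.6)
o=np.zeros((400,800,3),np.uint8); o[:392,:392]=a; o[:240,400:784]=w; cv2.imwrite("pics/fin.png",o)
E
```

```text
tool_pos: [472.0, -319.9, 69.4]
force: [-0.2, -0.2, 0.5]
gripper_force: 67.1
tool_pos: [472.1, -319.9, 69.3]
force: [-0.5, 0.6, -0.5]
width: 85.1
gripper_force: 0.0
tool_pos: [474.9, -322.2, 165.7]
force: [0.9, -1.0, 0.4]
width: 85.6
gripper_force: 0.0
tool_pos: [511.7, -319.6, 219.0]
force: [0.6, 0.2, -1.1]
width: 85.4
gripper_force: 0.0
[ 511.068 -319.298  218.314] 30.8333
(np.float64(60.0), np.float64(472.7), np.float64(-319.2)) (np.float64(17.24956550220672), np.float64(467.0), np.float64(-323.3))
```

View pics/fin.png

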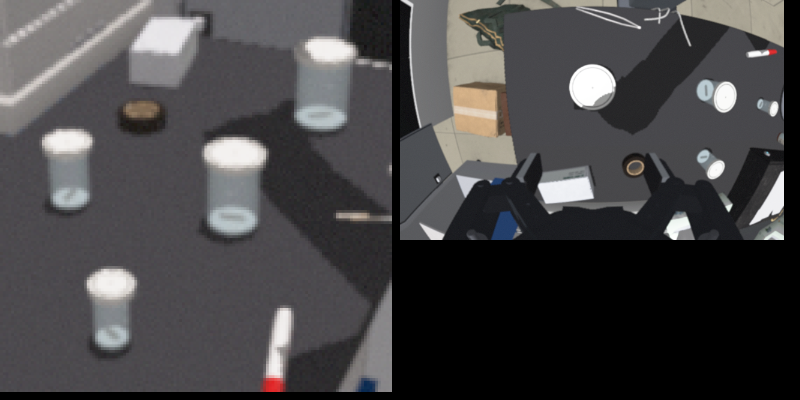

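All four covers are seated level, and all four beakers are upright where they stood.

```bash
python3 -c "
from station import job; print(job.hand_in())"
```

```text
the job is handed in; nothing more can be done
None
```

All four covers are on their matching beakers and look seated level in the final pictures, all beakers are upright where they stood, and the job was handed in at about 31 s of the 109 s; the hand-in gave no verdict.

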